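# Square up and clamp a pack of tasting boards

### The arm

A 6-joint arm with a two-finger parallel gripper is mounted at the origin on the work surface. World frame = base frame: x ahead of the robot, y to its left, z up, the work surface at z = 0. Lengths are in m, angles in degrees, forces in N, time in s.
With the tool pointing down it reaches from about 0.25 to 0.775 m from the base axis. Payload 4 kg.
Tool frame: the origin (TCP) lies between the finger pads; the fingertips stand ctrl.tips_ahead ahead of it and the grasp point (between the pads) lies 3 mm ahead of it (ctrl.tips_ahead is the distance from the TCP to the fingertips, in m); z points along the fingers, y is the line along which they close (so a half turn about z gives the same grasp; the last joint's range is limited). The gripper opens to 85 mm and grips with 20 to 120 N. Pads are 22 mm wide; open, the fingers measure 114 mm over their backs; the gripper's body (76 mm by 85 mm) begins 54 mm behind the grasp point. The pads swing forward as they close: fully open they stand 13 mm farther back than shut.
Start: joints at [64.739, 4.996, 78.535, -0, 96.463, -5.907], TCP at [0.182, 0.519, 0.216] pointing down, gripper open.
Joint ranges: [-177.83, 177.83], [-43.37, 116.18], [15.69, 146.23], [-61.86, 241.86], [9.47, 152.12], [-147.06, 147.06]. Speed limits (degrees/s): [159.86, 159.86, 180, 180, 180, 180].

### API

Orientations are given as [roll, pitch, yaw] about the fixed x, y, z axes, in that order (R = Rz(yaw) Ry(pitch) Rx(roll)).
In Python, from station import ctrl gives the robot as it stands.
- The arm moves only by the shell command python3 -m handwheel 'ROWS'. ROWS is JSON, a list of rows, each a list of 3 entries, a list of its own where there are three numbers: the shift along the tool's x, y, z normalised to -1 to 1, where 1 is 100 cm, then the turn, a rotation vector about the tool's x, y, z normalised to -1 to 1, where 1 is pi rad, then the finger opening in mm, from 0 to 85.4. In form: [[[x, y, z], [rx, ry, rz], jaw], ...]. A call has exactly 8 rows; each row shifts and turns the commanded pose from where the row before left it, along the tool's axes as they then stand; what a row does not reach is not made up. A row lasts 1/12 s, in which the tool goes at most 41.7 mm and 7.16 degrees, less where a joint would pass 70% of its speed; a pose out of reach is approached as far as the arm can. A call with a number of a shift or a turn outside -1 to 1 is refused whole. A call with a gripper value outside its range is refused whole. The fingers move at their own pace and stop on an object; the grip force is fixed at half the most. Time passes only in rows, so rows that do not move let the fingers close, or fill a call up. It gives the time, the measured TCP pose, the force, the opening and the grip force at its end, in the units of the state.
- ctrl.get_obs(): the state, without advancing time (a new reading comes with each control period).
- ctrl.read_camera(name): name is "side" or "top"; returns a dict with "color" (384x512x3 uint8, blue, green, red), "fx", "fy", "cx", "cy" (pixels), "dist" ([k1, k2, p1, p2, k3] as OpenCV has them; the pictures are not rectified), "origin" and "orientation" of the camera in the world. Camera axes: x right, y up, looking along -z (the intrinsics and any distortion apply to the point x, -y, -z); pixel columns grow to the right and rows downward; lengths in m; the calibration is good to about 2 mm. A picture is of the moment at which its call begins. There is no depth.
- ctrl.sign_off(): hands the job in; it is judged then, once.
Trained networks look in a picture, given as the dict that the camera call returned (one of the last four; its "shot" number tells which), for a name from the list of things; names that differ only in an ending like _2 or _b are one class to them, and where a whole thing is asked for, a point or a joint stands for the part that bears it (a point fixed in the world has none). Each returns a list of dicts, best first, with "p" (0 to 1); they miss things now and then, are a little off and sometimes report something else, mostly with a low value. They report only what shows in the picture. A call takes as long as a camera call.
- ctrl.recognise(query, picture): "extent" ([left, top, right, bottom] in pixels, round what is visible of it).
- ctrl.landmark_of(query, picture): "point" ([column, row] in pixels: a listed point, or the origin of a listed thing).
The state is a dict: "time_s": time; "joint_positions": joint angles; "qd": joint speeds; "joint_efforts": joint torques, N m; "position": TCP position; "ee_rot": TCP orientation; "ft_force": force on the tool from outside, world axes, zero at the start; "moment": the same for the moment, N m; "opening": finger opening in m; "finger_force": force on a finger pad.
Only numpy, scipy, OpenCV 4.12 (cv2) and the standard library are available. Lean on these libraries where they do the work, as an engineer would, in place of code of your own. Each camera call takes 0.05 s, during which the arm holds its last target. There are 200 camera calls.

### The job

The four thin wooden tasting boards lie untidily in the packing jig: tap or push their edges until the stack is flush all round and snug against the blue stops on both sides. Then press down the red palm knob of the jig's sprung hold-down so that its foot clamps the squared stack with about 10 newtons, and finish while still holding it pressed, so that a colleague can band the pack. Leave the cheese wheel, the jar and the spreader alone.

Things in the scene. Friction and masses are not known exactly. Their poses are not given: they have to be found in the camera images.
- jig: packing jig fixed to the table: 8 mm aluminium base plate under the boards, blue stop blocks on its +x and +y sides, open -x and -y sides (plate ends at x = -55, y = -70 mm). Origin: on the table under the centre of the squared stack's place, z up; boards are pushed to its +x and +y. The squared stack fills x -50 to 50, y -65 to 65, height 8 to 36 mm.
- stops_x (a point): midway between the two blue stop blocks on the jig's +x side, at their face: x = 50 mm in jig's frame, height 21 mm. Blocks reach 34 mm above the table, 2 mm below the stack's top.
- stops_y (a point): midway between the two blue stop blocks on the jig's +y side, at their face: y = 65 mm in jig's frame, height 21 mm. At the corner between the stops (x = 70, y = 85 mm) a dark steel post carries a bridge, 59 to 70 mm above the table, that reaches over the stack's corner to the hold-down.
- foot: black rubber foot of the hold-down, a 24 mm disc at x = 32, y = 47 mm in jig's frame, on a vertical stem that also carries the red knob. Origin: centre of its underside, 46 mm above the table at rest, 10 mm above the stack. Slides straight down with the knob, up to 14 mm, against a weak return spring; rises when let go.
- knob_top (a point): centre of the flat top of the red palm knob, 44 mm across, above the foot; at rest 116 mm above the table. Pushed down it takes the foot 10 mm to the stack (about 3 N), then compresses a spring of 0.8 N per mm. The foot clamps the squared stack with 10 N when the top is about 23.5 mm below rest (push about 12 N), 6 N at 18.5, 14 N at 28.5 mm.
- knob (a joint): how far the knob is pressed down relative to the foot, m: 0 at rest, 0.022 at its stop. With the foot on the stack, clamping force in N = 800 x value - 0.8 (10 N at 0.0135).
- board0: thin wooden tasting board, 100 x 130 x 7 mm (its x, y, z), about 65 g, dark brown wood, lowest of the four in the stack. Origin: centre of its underside. Seated square, its origin is at x = 0, y = 0, yaw 0 in jig's frame, at height 8 mm.
- board1: thin wooden tasting board, 100 x 130 x 7 mm (its x, y, z), about 65 g, pale cream wood, second from below of the four in the stack. Origin: centre of its underside. Seated square, its origin is at x = 0, y = 0, yaw 0 in jig's frame, at height 15 mm.
- board2: thin wooden tasting board, 100 x 130 x 7 mm (its x, y, z), about 65 g, dark brown wood, third from below of the four in the stack. Origin: centre of its underside. Seated square, its origin is at x = 0, y = 0, yaw 0 in jig's frame, at height 22 mm.
- board3: thin wooden tasting board, 100 x 130 x 7 mm (its x, y, z), about 65 g, pale cream wood, topmost of the four in the stack. Origin: centre of its underside. Seated square, its origin is at x = 0, y = 0, yaw 0 in jig's frame, at height 29 mm.
- wheel: bystander: small yellow cheese wheel, 104 mm across, 50 mm high. Origin: centre of its underside.
- jar: bystander: small amber glass jar with a white cap, 56 mm across, 70 mm high. Origin: centre of its underside.
- spreader: bystander: spatula-shaped cheese spreader lying on the table to the right of the jar, under 300 mm long. Origin: underside, near its middle.

How it is judged:
By the outcome, as a careful person would: the job done as asked, in the order asked, and still so for the second after the job is handed in, while the arm keeps its last pose, push and grip.
It also fails if it takes over 64 s, if anything falls off the work surface, if the arm or the gripper's body presses on something with over 40 N, if the wrist force passes 120 N, or if a joint passes its speed limit or range.

## Working session

There is one attempt and no reset: what is moved stays moved. The work goes in short steps, Python scripts to look and compute and a shell command to move; the robot and the scene stay as the last step left them, time stands still between calls to the robot, and variables do not carry over. Pictures are saved under pics/ and viewed, at most 10 in all, crops included, and the job is handed in when it is done.

```bash
mkdir -p pics; ls
cat > h.py <<'E'
import numpy as np, cv2
from scipy.spatial.transform import Rotation as R
from station import ctrl
def cam(n):
    return ctrl.read_camera(n)
def pose(p):
    o=np.array(p["orientation"],float)
    Rm=o if o.shape==(3,3) else (R.from_euler('xyz',o,degrees=True).as_matrix() if o.size==3 else R.from_quat(o).as_matrix())
    return np.array(p["origin"]),Rm
def K(p): return np.array([[p["fx"],0,p["cx"]],[0,p["fy"],p["cy"]],[0,0,1.]])
def ray(p,uv,z):
    q=cv2.undistortPoints(np.array(uv,float).reshape(-1,1,2),K(p),np.array(p["dist"],float)).reshape(-1,2)
    o,Rm=pose(p); d=np.c_[q[:,0],-q[:,1],-np.ones(len(q))]@Rm.T
    return o+d*((z-o[2])/d[:,2])[:,None]
def proj(p,X):
    o,Rm=pose(p); c=(np.atleast_2d(X)-o)@Rm; c=c*[1,-1,-1]
    return cv2.projectPoints(c,np.zeros(3),np.zeros(3),K(p),np.array(p["dist"],float))[0].reshape(-1,2)
E
python3 - <<'E'
from h import *
print(ctrl.tips_ahead,ctrl.get_obs())
z={"jig":0,"stops_x":.021,"stops_y":.021,"foot":.046,"knob_top":.116,"board0":.008,"board1":.015,"board2":.022,"board3":.029,"wheel":0,"jar":0,"spreader":0}
for n in("top","side"):
    p=cam(n); cv2.imwrite(f"pics/{n}0.png",p["color"]); print(n,p["origin"],p["orientation"],p["fx"])
    for q in z:
        for l in ctrl.landmark_of(q,p)[:1]: print(q,round(l["p"],2),np.round(l["point"],1),ray(p,l["point"],z[q]).round(4))
E
```

```text
pics
0.022 {'time_s': 0.0, 'joint_positions': array([ 6.47386270e+01,  5.04129757e+00,  7.86264937e+01,  1.41367707e-03,
        9.64637017e+01, -5.90734127e+00]), 'qd': array([ 0.00738112, -0.09252063, -0.09770447,  0.07662691,  0.07067833,
       -0.01800591]), 'joint_efforts': array([-1.26271311e-04, -3.51865304e+01, -3.13274467e+01, -1.71698307e-04,
        1.07442465e-02, -9.61999973e-06]), 'position': array([0.18203691, 0.51842539, 0.21500282]), 'ee_rot': array([-1.79869350e+02, -1.49308353e-02,  1.60646109e+02]), 'ft_force': array([ 0.08114915, -0.07913649,  0.59188494]), 'moment': array([-0.01737584, -0.01612405,  0.03198793]), 'finger_force': 0.0, 'opening': 0.08523034774167115}
top [ 0.41975105 -0.06700687  1.01184655] [  8.7710778    0.8890383  -90.77692034] 355.7048285992856
stops_x 0.84 [260.6 160.9] [[ 0.659  -0.0603  0.021 ]]
stops_y 0.84 [260.6 160.9] [[ 0.659  -0.0603  0.021 ]]
foot 0.48 [239.7 165.9] [[ 0.6397 -0.0021  0.046 ]]
knob_top 0.72 [241.  163.6] [[ 0.6298 -0.0102  0.116 ]]
board0 0.82 [263.3 184.4] [[ 0.593  -0.0669  0.008 ]]
board1 0.82 [263.3 184.4] [[ 0
[... 282 characters left out ...]
    ]]
side [ 0.16190875 -0.80056049  0.71537902] [ 54.6965424   -1.01353555 -26.78918911] 416.93235139600233
stops_x 0.87 [292.2 209.4] [[ 0.6633 -0.0469  0.021 ]]
stops_y 0.87 [292.2 209.4] [[ 0.6633 -0.0469  0.021 ]]
foot 0.73 [273.  195.4] [[0.6296 0.003  0.046 ]]
knob_top 0.48 [275.7 175.5] [[ 0.63   -0.0054  0.116 ]]
board0 0.66 [269.1 221.4] [[ 0.59   -0.0512  0.008 ]]
board1 0.66 [269.1 221.4] [[ 0.5858 -0.0586  0.015 ]]
board2 0.66 [269.1 221.4] [[ 0.5815 -0.0661  0.022 ]]
board3 0.66 [269.1 221.4] [[ 0.5773 -0.0735  0.029 ]]
wheel 0.88 [202.4 161.5] [[ 0.5425  0.3261 -0.    ]]
jar 0.78 [313.1 281.7] [[ 0.5833 -0.2788  0.    ]]
spreader 0.58 [356.3 343. ] [[ 0.5716 -0.4567  0.    ]]
```

Run:
```python
import cv2
a=cv2.imread("pics/top0.png")[110:250,180:340]; cv2.imwrite("pics/t1.png",cv2.resize(a,(685,600),interpolation=cv2.INTER_CUBIC))
a=cv2.imread("pics/side0.png")[130:280,200:360]; cv2.imwrite("pics/s1.png",cv2.resize(a,(640,600),interpolation=cv2.INTER_CUBIC))
```

```text
(no output)
```

View pics/t1.png

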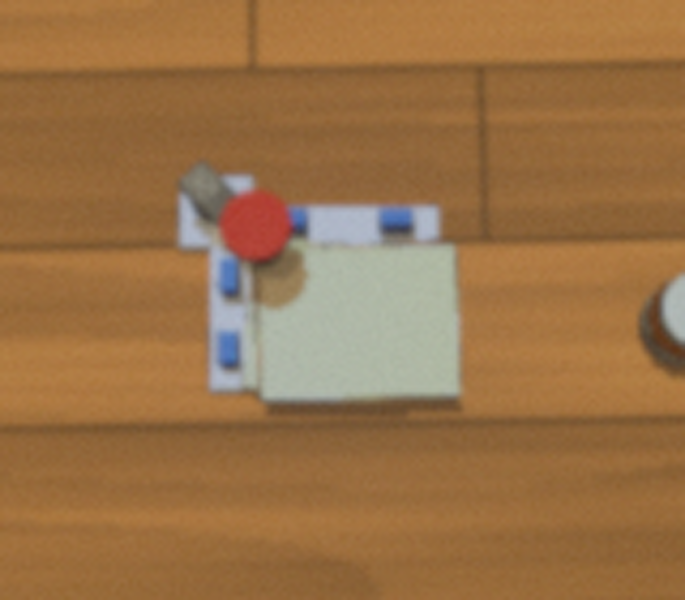

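View pics/s1.png

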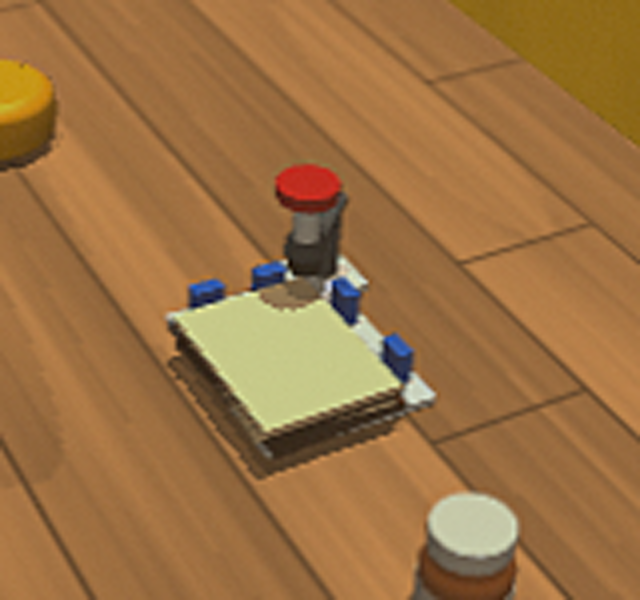

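The top view shows the jig with +x up and +y left. The red knob is near full-image pixel (240,163), with x-side stops at (250,161) and (272,161) and y-side stops at (233,174) and (233,191). The boards sit a few mm off toward −x and −y, slightly rotated. The side view confirms this, and the −x and −y sides are open.

```bash
cat > m.py <<'E'
from h import *
def blobs(p,lo,hi,amin=8):
    hsv=cv2.cvtColor(p["color"],cv2.COLOR_BGR2HSV); m=cv2.inRange(hsv,lo,hi); m[:, :]=m
    n,l,s,c=cv2.connectedComponentsWithStats(m)
    return [(s[i],c[i]) for i in range(1,n) if s[i][4]>=amin]
if __name__=="__main__":
    for n in("top","side"):
        p=cam(n)
        for s,c in blobs(p,(105,120,60),(125,255,255)): print(n,"blue",s,c.round(1),ray(p,c,.034 if n=="top" else .03).round(4))
        for s,c in blobs(p,(0,200,120),(4,255,255))+blobs(p,(174,180,120),(180,255,255)): print(n,"red",s,c.round(1),ray(p,c,.114).round(4))
    o,Rm=pose(p)
E
python3 m.py
python3 - <<'E'
from h import *
p=cam("top"); c=p["color"]
# rows of a few crop pixels: top-board corners (crop coords /4.28 + offset), z=.036
cr=np.array([[458,243],[460,397],[266,402],[253,243]])/[4.281,4.286]+[180,110]
print(ray(p,cr,.036).round(4))
# plate corners z=.008: right-top, left-bottom, stops side
cr=np.array([[439,206],[209,391],[178,247],[252,175],[440,240]])/[4.281,4.286]+[180,110]
print(ray(p,cr,.008).round(4))
E
```

```text
top blue [270 160   6   3  16] [272.2 160.9] [[ 0.6552 -0.093   0.034 ]]
top blue [232 171   3   7  19] [233.  174.3] [[0.6186 0.0176 0.034 ]]
top blue [232 188   3   7  20] [233.  191.2] [[0.5709 0.0179 0.034 ]]
side blue [263 196   8   5  21] [267.2 197.4] [[0.6216 0.0208 0.03  ]]
side blue [248 200   8   4  20] [251.2 201.4] [[0.5731 0.0231 0.03  ]]
side blue [283 200   7   4  19] [285.7 201.6] [[ 0.6585 -0.0185  0.03  ]]
side blue [285 206   4   5   9] [287.2 208.4] [[ 0.6468 -0.0472  0.03  ]]
side blue [296 214   7   5  23] [299. 216.] [[ 0.6585 -0.0889  0.03  ]]
side red [ 68  46  25  16 234] [78.9 52.5] [[0.2965 1.3748 0.114 ]]
side red [170 104  21  13  90] [178.3 109.6] [[0.5285 0.5078 0.114 ]]
side red [180 114   6   4   8] [182.1 115.6] [[0.5252 0.4556 0.114 ]]
side red [269 171  16   9 110] [276.6 175.4] [[ 0.6339 -0.0034  0.114 ]]
[[ 6.375e-01 -1.341e-01  3.600e-02]
 [ 5.361e-01 -1.328e-01  3.600e-02]
 [ 5.348e-01 -7.600e-03  3.600e-02]
 [ 6.398e-01  3.000e-04  3.600e-02]]
[[ 0.6695 -0.1238  0.008 ]
 [ 0.546   0.032   0.008 ]
 [ 0.6442  0.0529  0.008 ]
 [ 0.6933  0.0027  0.008 ]
 [ 0.646  -0.1239  0.008 ]]
```

The jig origin is at about (0.600, −0.055), yaw ≈ 0. The top board is about 13 mm off in −x and −y. I'll turn the tool to yaw 180° and go to the −x side.

```bash
python3 -m handwheel '[[[0,0,0],[0,0,-0.0358],60],[[0,0,0],[0,0,-0.0358],60],[[0,0,0],[0,0,-0.0358],60],[[-0.0192,-0.0358,0],[0,0,0],60],[[-0.0192,-0.0358,0],[0,0,0],60],[[-0.0192,-0.0358,0],[0,0,0],60],[[-0.0192,-0.0358,0],[0,0,0],60],[[-0.0192,-0.0358,0],[0,0,0],60]]'
python3 -m handwheel '[[[-0.0192,-0.0358,0],[0,0,0],60],[[-0.0192,-0.0358,0],[0,0,0],60],[[-0.0192,-0.0358,0],[0,0,0],60],[[-0.0192,-0.0358,0],[0,0,0],60],[[-0.0192,-0.0358,0],[0,0,0],60],[[-0.0192,-0.0358,0],[0,0,0],60],[[-0.0192,-0.0358,0],[0,0,0],60],[[-0.0192,-0.0358,0],[0,0,0],60]]'
python3 -m handwheel '[[[-0.0192,-0.0358,0],[0,0,0],60],[[-0.0192,-0.0358,0],[0,0,0],60],[[-0.0192,-0.0358,0],[0,0,0],60],[[0,0,0.03],[0,0,0],60],[[0,0,0.03],[0,0,0],60],[[0,0,0.03],[0,0,0],60],[[0,0,0.03],[0,0,0],60],[[0,0,0],[0,0,0],60]]'
python3 -c "
from station import ctrl
print(ctrl.tips_ahead)"
```

```text
time_s: 2.12
position: [0.2786, 0.3383, 0.2163]
ee_rot: [180.0, 0.0, -180.0]
ft_force: [0.8, -0.2, 1.0]
opening: 0.0602
finger_force: 0.0
time_s: 2.78
position: [0.4322, 0.0514, 0.2166]
ee_rot: [180.0, 0.1, 180.0]
ft_force: [0.9, 0.8, 0.3]
opening: 0.0599
finger_force: 0.0
time_s: 3.45
position: [0.4844, -0.0531, 0.0892]
ee_rot: [179.8, -0.8, 180.0]
ft_force: [-1.1, 0.0, 0.2]
opening: 0.0599
finger_force: 0.0
0.022
```

```bash
python3 -m handwheel '[[[0,0,0.015],[0,0,0],60],[[0,0,0.015],[0,0,0],60],[[0,0,0.015],[0,0,0],60],[[0,0,0.01],[0,0,0],60],[[0,0,0],[0,0,0],60],[[0,0,0],[0,0,0],60],[[0,0,0],[0,0,0],60],[[0,0,0],[0,0,0],60]]'
python3 -m handwheel '[[[0,0,0.002],[0,0,0],60],[[0,0,0.002],[0,0,0],60],[[0,0,0.002],[0,0,0],60],[[0,0,0.002],[0,0,0],60],[[0,0,0],[0,0,0],60],[[0,0,0],[0,0,0],60],[[0,0,0],[0,0,0],60],[[0,0,0],[0,0,0],60]]'
python3 - <<'E'
from h import *
p=cam("side"); cv2.imwrite("pics/s2.png",cv2.resize(p["color"][130:280,180:360],(720,600),interpolation=cv2.INTER_CUBIC)); print(ctrl.get_obs()["position"])
E
```

```text
time_s: 4.12
position: [0.4904, -0.0542, 0.0428]
ee_rot: [-180.0, 0.2, 180.0]
ft_force: [-0.2, -0.3, 0.9]
opening: 0.0599
finger_force: 0.0
time_s: 4.78
position: [0.4893, -0.054, 0.0333]
ee_rot: [180.0, 0.0, 180.0]
ft_force: [0.4, 0.1, 1.0]
opening: 0.06
finger_force: 0.0
[ 0.48936698 -0.05399502  0.03329925]
```

View pics/s2.png

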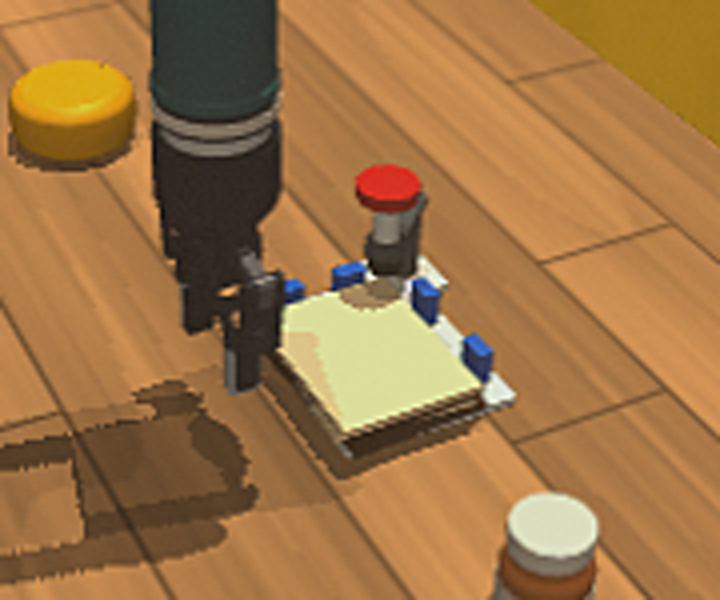

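The gripper stands at the −x side of the stack, near fingertip at crop (240,390), still above the table. I'll feel for the table to calibrate tip height.

```bash
python3 -m handwheel '[[[0,0,0.002],[0,0,0],60],[[0,0,0.002],[0,0,0],60],[[0,0,0.002],[0,0,0],60],[[0,0,0.002],[0,0,0],60],[[0,0,0.001],[0,0,0],60],[[0,0,0],[0,0,0],60],[[0,0,0],[0,0,0],60],[[0,0,0],[0,0,0],60]]'
python3 -m handwheel '[[[0,0,0.001],[0,0,0],60],[[0,0,0.001],[0,0,0],60],[[0,0,0.001],[0,0,0],60],[[0,0,0],[0,0,0],60],[[0,0,0],[0,0,0],60],[[0,0,0],[0,0,0],60],[[0,0,0],[0,0,0],60],[[0,0,0],[0,0,0],60]]'
```

```text
time_s: 5.5
position: [0.4893, -0.054, 0.0243]
ee_rot: [180.0, 0.0, 180.0]
ft_force: [0.1, -1.2, 0.5]
opening: 0.0601
finger_force: 0.0
time_s: 6.17
position: [0.4893, -0.054, 0.0212]
ee_rot: [180.0, 0.0, 180.0]
ft_force: [-0.5, -0.0, 0.5]
opening: 0.0602
finger_force: 0.0
```

```bash
python3 -m handwheel '[[[0,0,0.001],[0,0,0],60],[[0,0,0.001],[0,0,0],60],[[0,0,0.001],[0,0,0],60],[[0,0,0],[0,0,0],60],[[0,0,0],[0,0,0],60],[[0,0,0],[0,0,0],60],[[0,0,0],[0,0,0],60],[[0,0,0],[0,0,0],60]]'
python3 -m handwheel '[[[0,0,0.001],[0,0,0],60],[[0,0,0.001],[0,0,0],60],[[0,0,0.001],[0,0,0],60],[[0,0,0],[0,0,0],60],[[0,0,0],[0,0,0],60],[[0,0,0],[0,0,0],60],[[0,0,0],[0,0,0],60],[[0,0,0],[0,0,0],60]]'
```

```text
time_s: 6.83
position: [0.4893, -0.054, 0.0183]
ee_rot: [180.0, 0.0, 180.0]
ft_force: [-0.3, 0.8, -0.4]
opening: 0.0599
finger_force: 0.0
time_s: 7.5
position: [0.4893, -0.054, 0.0153]
ee_rot: [180.0, 0.0, 180.0]
ft_force: [-0.6, -0.4, 0.3]
opening: 0.0596
finger_force: 0.0
```

```bash
python3 -m handwheel '[[[0,0,0.001],[0,0,0],60],[[0,0,0],[0,0,0],60],[[0,0,0],[0,0,0],60],[[0,0,0.001],[0,0,0],60],[[0,0,0],[0,0,0],60],[[0,0,0],[0,0,0],60],[[0,0,0],[0,0,0],60],[[0,0,0],[0,0,0],60]]'
```

```text
time_s: 8.17
position: [0.4893, -0.054, 0.0132]
ee_rot: [180.0, 0.0, 180.0]
ft_force: [0.8, 0.1, -1.1]
opening: 0.0601
finger_force: 0.0
```

```bash
python3 -m handwheel '[[[0,0,0.001],[0,0,0],60],[[0,0,0],[0,0,0],60],[[0,0,0],[0,0,0],60],[[0,0,0],[0,0,0],60],[[0,0,0],[0,0,0],60],[[0,0,0],[0,0,0],60],[[0,0,0],[0,0,0],60],[[0,0,0],[0,0,0],60]]'
python3 -m handwheel '[[[0,0,0.001],[0,0,0],60],[[0,0,0],[0,0,0],60],[[0,0,0],[0,0,0],60],[[0,0,0],[0,0,0],60],[[0,0,0],[0,0,0],60],[[0,0,0],[0,0,0],60],[[0,0,0],[0,0,0],60],[[0,0,0],[0,0,0],60]]'
```

```text
time_s: 8.83
position: [0.4893, -0.054, 0.0122]
ee_rot: [180.0, 0.0, 180.0]
ft_force: [0.5, -0.1, 0.2]
opening: 0.0603
finger_force: 0.0
time_s: 9.5
position: [0.4893, -0.054, 0.0112]
ee_rot: [180.0, 0.0, 180.0]
ft_force: [-0.2, -0.6, -0.9]
opening: 0.0603
finger_force: 0.0
```

```bash
python3 -m handwheel '[[[0,0,0.001],[0,0,0],60],[[0,0,0],[0,0,0],60],[[0,0,0],[0,0,0],60],[[0,0,0],[0,0,0],60],[[0,0,0],[0,0,0],60],[[0,0,0.001],[0,0,0],60],[[0,0,0],[0,0,0],60],[[0,0,0],[0,0,0],60]]'
python3 -c "
from h import *
print(ctrl.get_obs()['position'],ctrl.get_obs()['ft_force'])
p=cam('side'); cv2.imwrite('pics/s3.png',cv2.resize(p['color'][190:250,200:280],(800,600),interpolation=cv2.INTER_CUBIC))"
```

```text
time_s: 10.17
position: [0.4892, -0.054, 0.0091]
ee_rot: [180.0, -0.0, 180.0]
ft_force: [-0.1, 0.2, 0.6]
opening: 0.0601
finger_force: 0.0
[ 0.4891913 -0.0539564  0.0090964] [-0.09009404  0.16642491  0.57632367]
```

View pics/s3.png

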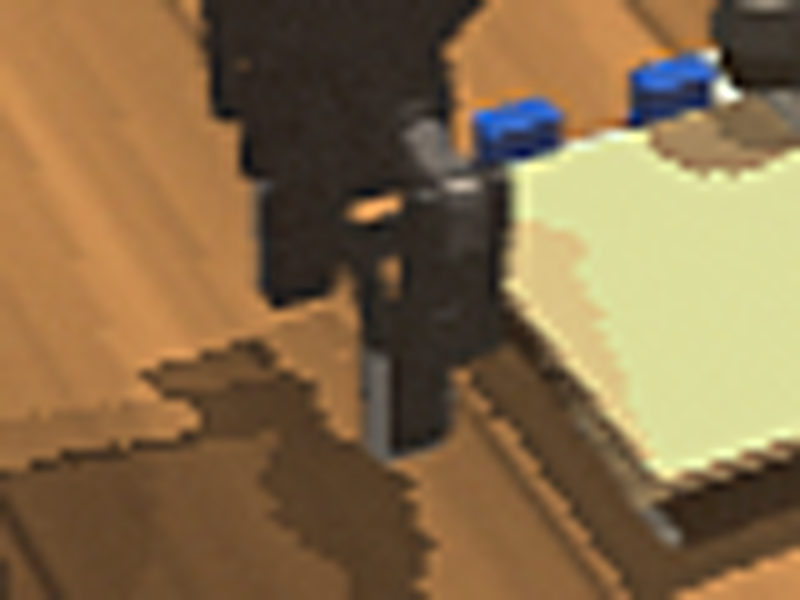

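The near fingertip bottom is at about (241,235.5) in the full image and seems to be above its shadow. I'll compute its height from that pixel.

Run:
```python
from h import *
p=cam("side")
for z in(0,.005,.01,.015,.02): print(z,ray(p,[[240.8,235.3],[238,236],[244.5,234]],z).round(4).tolist())
```

```text
0 [[0.5021, -0.0611, 0.0], [0.4944, -0.0604, 0.0], [0.5129, -0.0606, -0.0]]
0.005 [[0.4997, -0.0662, 0.005], [0.4921, -0.0656, 0.005], [0.5104, -0.0658, 0.005]]
0.01 [[0.4973, -0.0714, 0.01], [0.4897, -0.0708, 0.01], [0.508, -0.0709, 0.01]]
0.015 [[0.4949, -0.0766, 0.015], [0.4874, -0.0759, 0.015], [0.5055, -0.0761, 0.015]]
0.02 [[0.4926, -0.0817, 0.02], [0.4851, -0.0811, 0.02], [0.5031, -0.0813, 0.02]]
```

Run:
```python
from h import *
p=cam("side")
o=ctrl.get_obs(); print(o["position"],o["opening"])
for z in(0,.01,.02,.03,.04): print(z,ray(p,[[230,219.5],[227,220.5]],z).round(4).tolist())
c=o["position"]
print(proj(p,[c+[0,s*(.03+t),h-c[2]] for h in(0,.01,.02) for s in(1,-1) for t in(0,.013)]).round(1).tolist())
print(proj(p,[[.545,-.125,0.008]]),"plate corner")
```

```text
[ 0.48928338 -0.05396395  0.00922351] 0.060019662033709724
0 [[0.503, 0.0101, 0.0], [0.4939, 0.0097, 0.0]]
0.01 [[0.4982, -0.0012, 0.01], [0.4893, -0.0016, 0.01]]
0.02 [[0.4934, -0.0126, 0.02], [0.4846, -0.013, 0.02]]
0.03 [[0.4887, -0.0239, 0.03], [0.48, -0.0243, 0.03]]
0.04 [[0.4839, -0.0352, 0.04], [0.4754, -0.0356, 0.04]]
[[230.5, 228.3], [228.5, 225.4], [240.0, 242.1], [242.2, 245.3], [230.4, 225.4], [228.4, 222.5], [240.0, 239.2], [242.2, 242.3], [230.3, 222.4], [228.3, 219.6], [240.0, 236.2], [242.2, 239.3]]
[[267.13040103 243.22762324]] plate corner
```

```bash
python3 -m handwheel '[[[0,0,0.002],[0,0,0],60],[[0,0,0],[0,0,0],60],[[0,0,0],[0,0,0],60],[[0,0,0.002],[0,0,0],60],[[0,0,0],[0,0,0],60],[[0,0,0],[0,0,0],60],[[0,0,0],[0,0,0],60],[[0,0,0],[0,0,0],60]]'
python3 -m handwheel '[[[0,0,0.001],[0,0,0],60],[[0,0,0],[0,0,0],60],[[0,0,0],[0,0,0],60],[[0,0,0.001],[0,0,0],60],[[0,0,0],[0,0,0],60],[[0,0,0],[0,0,0],60],[[0,0,0],[0,0,0],60],[[0,0,0],[0,0,0],60]]'
python3 - <<'E'
from h import *
p=cam("side"); print(ctrl.get_obs()["position"],ctrl.get_obs()["ft_force"])
cv2.imwrite('pics/s4.png',cv2.resize(p['color'][190:250,200:280],(800,600),interpolation=cv2.INTER_CUBIC))
E
```

```text
time_s: 10.98
position: [0.4893, -0.054, 0.0053]
ee_rot: [180.0, 0.0, 180.0]
ft_force: [-0.0, -0.5, -0.8]
opening: 0.06
finger_force: 0.0
time_s: 11.65
position: [0.4893, -0.054, 0.0032]
ee_rot: [180.0, 0.0, 180.0]
ft_force: [-0.6, -0.7, -0.6]
opening: 0.0601
finger_force: 0.0
[ 0.48930525 -0.05397878  0.00323322] [-0.42840089 -0.23548804  0.41258793]
```

View pics/s4.png

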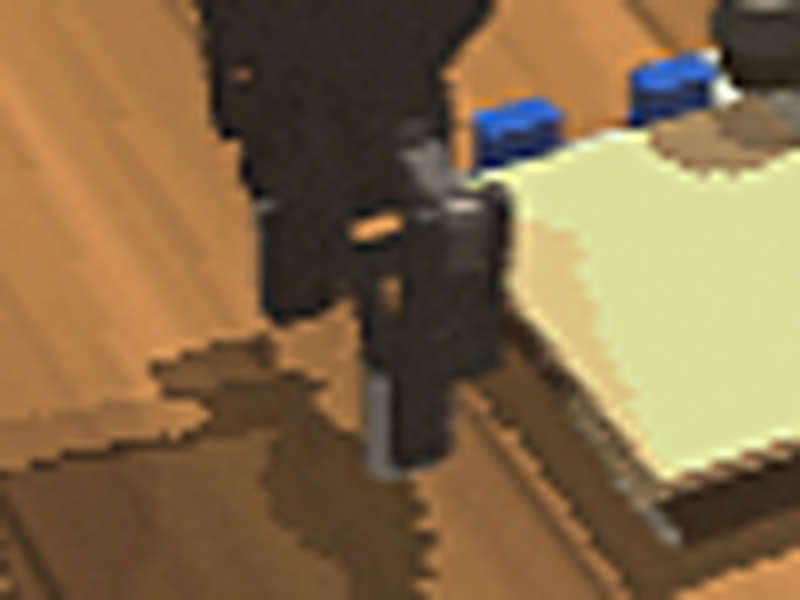

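The fingertips are still clearly above the table: tip at (240,237.5), with the shadow detached from it. I'll keep descending.

```bash
python3 -m handwheel '[[[0,0,0.002],[0,0,0],60],[[0,0,0],[0,0,0],60],[[0,0,0.002],[0,0,0],60],[[0,0,0],[0,0,0],60],[[0,0,0.002],[0,0,0],60],[[0,0,0],[0,0,0],60],[[0,0,0],[0,0,0],60],[[0,0,0],[0,0,0],60]]'
python3 - <<'E'
from h import *
o=ctrl.get_obs();print(o)
E
```

```text
time_s: 12.37
position: [0.4893, -0.054, -0.0028]
ee_rot: [180.0, 0.0, 180.0]
ft_force: [0.1, 0.1, 0.1]
opening: 0.0599
finger_force: 0.0
{'time_s': 12.3667, 'joint_positions': array([-1.29005367e+01,  6.56531470e+00,  1.02909569e+02,  4.14225531e-03,
        7.05259380e+01, -1.02881529e+02]), 'qd': array([ 0.00871629, -0.05764939, -0.11876732, -0.01252666, -0.0082672 ,
        0.05081319]), 'joint_efforts': array([ 1.57852093e-03, -3.19612527e+01, -2.69386017e+01,  1.45479908e-04,
        4.54005829e-03,  4.61690581e-05]), 'position': array([ 0.4892642 , -0.05397189, -0.00281332]), 'ee_rot': array([1.79996010e+02, 6.92460883e-05, 1.79979611e+02]), 'ft_force': array([0.0957565 , 0.14406354, 0.06560656]), 'moment': array([-0.03095467, -0.04063695, -0.00231199]), 'finger_force': 0.0, 'opening': 0.05993162905232915}
```

```bash
python3 -m handwheel '[[[0,0,0.002],[0,0,0],60],[[0,0,0],[0,0,0],60],[[0,0,0.002],[0,0,0],60],[[0,0,0],[0,0,0],60],[[0,0,0],[0,0,0],60],[[0,0,0],[0,0,0],60],[[0,0,0],[0,0,0],60],[[0,0,0],[0,0,0],60]]'
python3 - <<'E'
from h import *
p=cam("side")
cv2.imwrite('pics/s5.png',cv2.resize(p['color'][130:250,180:340],(800,600),interpolation=cv2.INTER_CUBIC))
E
```

```text
time_s: 13.03
position: [0.4894, -0.054, -0.0067]
ee_rot: [180.0, 0.0, 180.0]
ft_force: [-0.3, 0.0, -0.6]
opening: 0.06
finger_force: 0.0
```

View pics/s5.png

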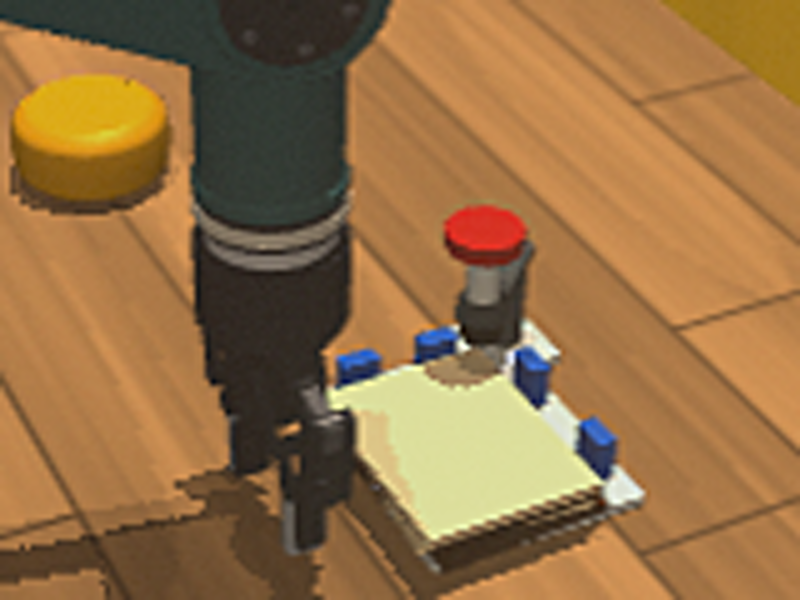

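The tip is at about (240.6,240.6), roughly 10 mm above the table. I'll continue until contact.

```bash
python3 -m handwheel '[[[0,0,0.001],[0,0,0],60],[[0,0,0],[0,0,0],60],[[0,0,0.001],[0,0,0],60],[[0,0,0],[0,0,0],60],[[0,0,0.001],[0,0,0],60],[[0,0,0],[0,0,0],60],[[0,0,0],[0,0,0],60],[[0,0,0],[0,0,0],60]]'
python3 -m handwheel '[[[0,0,0.001],[0,0,0],60],[[0,0,0],[0,0,0],60],[[0,0,0.001],[0,0,0],60],[[0,0,0],[0,0,0],60],[[0,0,0],[0,0,0],60],[[0,0,0],[0,0,0],60],[[0,0,0],[0,0,0],60],[[0,0,0],[0,0,0],60]]'
```

```text
time_s: 13.75
position: [0.4893, -0.054, -0.0098]
ee_rot: [180.0, 0.0, 180.0]
ft_force: [0.8, 0.1, 0.1]
opening: 0.06
finger_force: 0.0
time_s: 14.42
position: [0.4893, -0.054, -0.0117]
ee_rot: [180.0, 0.0, 180.0]
ft_force: [0.5, -0.4, -0.6]
opening: 0.0596
finger_force: 0.0
```

Run:
```python
from h import *
p=cam("side")
c=np.array([.4893,-.054,0])
# knob two-camera consistency / z check: triangulate knob, red centroid
print(proj(p,[[.632,-.007,.116],[.632,-.007,.13]]).round(1).tolist(), p["color"][232:246,238:246].mean(2).astype(int).tolist())
```

```text
[[276.7, 175.6], [276.9, 171.2]] [[93, 34, 41, 38, 42, 46, 38, 38], [87, 34, 37, 46, 43, 39, 40, 75], [87, 32, 39, 40, 42, 38, 50, 85], [87, 32, 41, 46, 39, 42, 50, 83], [88, 44, 42, 45, 42, 39, 47, 84], [88, 32, 39, 41, 42, 36, 47, 82], [88, 29, 38, 42, 42, 37, 48, 82], [88, 43, 36, 41, 37, 37, 55, 92], [86, 44, 38, 38, 36, 45, 82, 105], [92, 56, 46, 68, 72, 95, 118, 108], [88, 83, 78, 63, 62, 81, 116, 111], [63, 58, 64, 62, 60, 56, 78, 112], [67, 62, 64, 63, 59, 83, 118, 112], [65, 65, 63, 64, 57, 81, 116, 110]]
```

```bash
python3 -m handwheel '[[[0,0,0.001],[0,0,0],60],[[0,0,0],[0,0,0],60],[[0,0,0.001],[0,0,0],60],[[0,0,0],[0,0,0],60],[[0,0,0],[0,0,0],60],[[0,0,0],[0,0,0],60],[[0,0,0],[0,0,0],60],[[0,0,0],[0,0,0],60]]'
python3 -m handwheel '[[[0,0,0.001],[0,0,0],60],[[0,0,0],[0,0,0],60],[[0,0,0.001],[0,0,0],60],[[0,0,0],[0,0,0],60],[[0,0,0],[0,0,0],60],[[0,0,0],[0,0,0],60],[[0,0,0],[0,0,0],60],[[0,0,0],[0,0,0],60]]'
```

```text
time_s: 15.13
position: [0.4893, -0.054, -0.0137]
ee_rot: [180.0, 0.0, 180.0]
ft_force: [-0.0, -0.4, 1.3]
opening: 0.0599
finger_force: 0.0
time_s: 15.8
position: [0.4893, -0.054, -0.0158]
ee_rot: [180.0, 0.0, 180.0]
ft_force: [0.1, -0.0, -0.3]
opening: 0.0599
finger_force: 0.0
```

```bash
python3 -m handwheel '[[[0,0,0.001],[0,0,0],60],[[0,0,0],[0,0,0],60],[[0,0,0.001],[0,0,0],60],[[0,0,0],[0,0,0],60],[[0,0,0],[0,0,0],60],[[0,0,0],[0,0,0],60],[[0,0,0],[0,0,0],60],[[0,0,0],[0,0,0],60]]'
python3 - <<'E'
from h import *
p=cam("side"); t=cam("top")
print(ctrl.get_obs()["position"])
for q in (p,t):
  print(q["color"][236:250,236:246].mean(2).astype(int).tolist() if q is p else "")
a=cv2.resize(p['color'][200:250,210:260],(400,400),interpolation=cv2.INTER_CUBIC)
b=cv2.resize(t['color'][180:260,220:300],(400,400),interpolation=cv2.INTER_CUBIC)
cv2.imwrite('pics/st6.png',np.hstack([a,b]))
E
```

```text
time_s: 16.47
position: [0.4893, -0.054, -0.0178]
ee_rot: [180.0, 0.0, 180.0]
ft_force: [0.3, -0.3, 0.5]
opening: 0.0606
finger_force: 0.0
[ 0.48928862 -0.05395593 -0.01778526]
[[67, 93, 88, 31, 39, 41, 42, 43, 47, 84], [67, 92, 87, 33, 41, 42, 41, 40, 48, 83], [67, 91, 88, 34, 38, 45, 41, 39, 48, 80], [67, 92, 88, 44, 37, 42, 43, 38, 49, 83], [67, 92, 89, 42, 40, 41, 38, 36, 48, 83], [59, 91, 87, 43, 39, 37, 38, 34, 55, 92], [70, 91, 88, 41, 37, 38, 49, 67, 90, 114], [65, 85, 96, 78, 64, 67, 81, 58, 80, 116], [60, 64, 75, 77, 63, 62, 60, 84, 118, 112], [60, 60, 64, 64, 62, 62, 60, 80, 116, 111], [61, 62, 66, 64, 63, 64, 60, 59, 80, 115], [61, 62, 63, 65, 63, 63, 83, 120, 117, 111], [59, 62, 63, 61, 68, 63, 60, 83, 103, 76], [64, 62, 63, 62, 63, 66, 65, 58, 59, 55]]
```

View pics/st6.png

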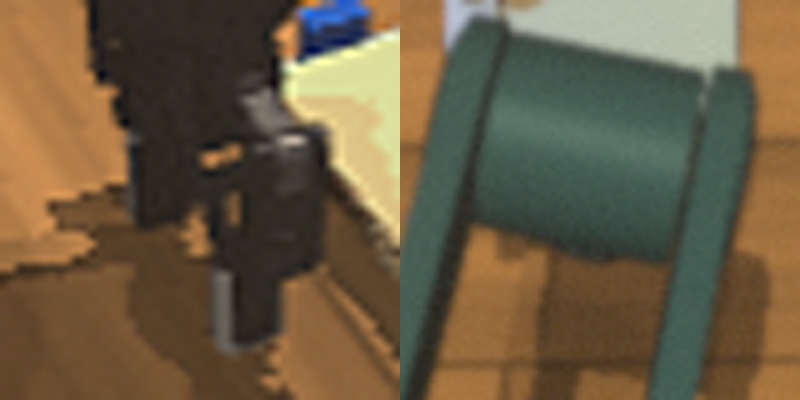

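```bash
python3 -m handwheel '[[[0,0,0.001],[0,0,0],60],[[0,0,0],[0,0,0],60],[[0,0,0.001],[0,0,0],60],[[0,0,0],[0,0,0],60],[[0,0,0],[0,0,0],60],[[0,0,0],[0,0,0],60],[[0,0,0],[0,0,0],60],[[0,0,0],[0,0,0],60]]'
python3 -m handwheel '[[[0,0,0.001],[0,0,0],60],[[0,0,0],[0,0,0],60],[[0,0,0],[0,0,0],60],[[0,0,0.001],[0,0,0],60],[[0,0,0],[0,0,0],60],[[0,0,0],[0,0,0],60],[[0,0,0],[0,0,0],60],[[0,0,0],[0,0,0],60]]'
```

```text
time_s: 17.23
position: [0.4893, -0.054, -0.0198]
ee_rot: [180.0, 0.0, 180.0]
ft_force: [-0.1, -0.1, 0.2]
opening: 0.0602
finger_force: 0.0
time_s: 17.9
position: [0.4895, -0.054, -0.0202]
ee_rot: [-180.0, 0.0, 180.0]
ft_force: [-4.4, 0.9, 11.3]
opening: 0.0598
finger_force: 5.4
```

Contact: the tip is at z ≈ reading + 20 mm. I'll lift so the tip is about 11 mm up, then push in +x.

```bash
python3 -m handwheel '[[[0,0,-0.013],[0,0,0],60],[[0,0,0],[0,0,0],60],[[-0.01,0,0],[0,0,0],60],[[-0.01,0,0],[0,0,0],60],[[-0.005,0,0],[0,0,0],60],[[-0.005,0,0],[0,0,0],60],[[-0.003,0,0],[0,0,0],60],[[0,0,0],[0,0,0],60]]'
python3 -m handwheel '[[[-0.002,0,0],[0,0,0],60],[[-0.002,0,0],[0,0,0],60],[[-0.002,0,0],[0,0,0],60],[[-0.002,0,0],[0,0,0],60],[[-0.002,0,0],[0,0,0],60],[[-0.002,0,0],[0,0,0],60],[[0,0,0],[0,0,0],60],[[0,0,0],[0,0,0],60]]'
```

```text
time_s: 18.57
position: [0.5229, -0.054, -0.0093]
ee_rot: [180.0, -0.0, 180.0]
ft_force: [0.6, 0.9, 0.5]
opening: 0.0601
finger_force: 0.0
time_s: 19.23
position: [0.5346, -0.054, -0.0087]
ee_rot: [-180.0, 0.0, 180.0]
ft_force: [-0.6, -0.2, 0.7]
opening: 0.06
finger_force: 0.1
```

```bash
python3 -m handwheel '[[[-0.001,0,0],[0,0,0],60],[[-0.001,0,0],[0,0,0],60],[[-0.001,0,0],[0,0,0],60],[[0,0,0],[0,0,0],60],[[0,0,0],[0,0,0],60],[[0,0,0],[0,0,0],60],[[0,0,0],[0,0,0],60],[[0,0,0],[0,0,0],60]]'
python3 -m handwheel '[[[-0.001,0,0],[0,0,0],60],[[0,0,0],[0,0,0],60],[[-0.001,0,0],[0,0,0],60],[[0,0,0],[0,0,0],60],[[0,0,0],[0,0,0],60],[[0,0,0],[0,0,0],60],[[0,0,0],[0,0,0],60],[[0,0,0],[0,0,0],60]]'
```

```text
time_s: 19.9
position: [0.536, -0.0541, -0.009]
ee_rot: [180.0, -0.2, 180.0]
ft_force: [-5.0, -0.5, 2.9]
opening: 0.0599
finger_force: 2.5
time_s: 20.57
position: [0.5368, -0.0538, -0.0092]
ee_rot: [180.0, -0.3, 180.0]
ft_force: [-7.6, 0.2, 4.2]
opening: 0.06
finger_force: 3.7
```

```bash
python3 -m handwheel '[[[-0.002,0,0],[0,0,0],60],[[0,0,0],[0,0,0],60],[[-0.001,0,0],[0,0,0],60],[[0,0,0],[0,0,0],60],[[0,0,0],[0,0,0],60],[[0,0,0],[0,0,0],60],[[0,0,0],[0,0,0],60],[[0,0,0],[0,0,0],60]]'
python3 -m handwheel '[[[0.005,0,0],[0,0,0],60],[[0.01,0,0],[0,0,0],60],[[0.02,0,0],[0,0,0],60],[[0.02,0,0],[0,0,0],60],[[0.01,0,-0.03],[0,0,0],60],[[0,0,-0.04],[0,0,0],60],[[0,0,0],[0,0,0],60],[[0,0,0],[0,0,0],60]]'
```

```text
time_s: 21.23
position: [0.5382, -0.0534, -0.0096]
ee_rot: [179.9, -0.5, -180.0]
ft_force: [-10.7, 1.1, 5.8]
opening: 0.0596
finger_force: 5.4
time_s: 21.9
position: [0.4801, -0.0547, 0.065]
ee_rot: [-179.9, 0.6, 180.0]
ft_force: [-0.2, 1.4, -1.0]
opening: 0.06
finger_force: 0.0
```

```bash
python3 -m handwheel '[[[-0.0244,-0.0242,0],[0,0,0],60],[[-0.0244,-0.0242,0],[0,0,0],60],[[-0.0244,-0.0242,0],[0,0,0],60],[[-0.0244,-0.0242,0],[0,0,0],60],[[-0.0244,-0.0242,0],[0,0,0],60],[[0,0,0],[0,0,0.0385],60],[[0,0,0],[0,0,0.0385],60],[[0,0,0],[0,0,0.0385],60]]'
python3 -m handwheel '[[[0,0,0],[0,0,0.0385],60],[[0,0,0],[0,0,0.0385],60],[[0,0,0],[0,0,0.0385],60],[[0,0,0],[0,0,0.0385],60],[[0,0,0],[0,0,0.0385],60],[[0,0,0],[0,0,0.0385],60],[[0,0,0],[0,0,0.0385],60],[[0,0,0],[0,0,0.0385],60]]'
python3 -m handwheel '[[[0,0,0],[0,0,0.0385],60],[[0,0,0],[0,0,0.038],60],[[0,0,0.02],[0,0,0],60],[[0,0,0.02],[0,0,0],60],[[0,0,0],[0,0,0],60],[[0,0,0],[0,0,0],60],[[0,0,0],[0,0,0],60],[[0,0,0],[0,0,0],60]]'
```

```text
time_s: 22.57
position: [0.599, -0.1755, 0.0589]
ee_rot: [180.0, -0.1, 158.8]
ft_force: [-0.5, 1.2, 0.7]
opening: 0.0601
finger_force: 0.0
time_s: 23.23
position: [0.5988, -0.1748, 0.0596]
ee_rot: [-179.9, -0.1, 103.4]
ft_force: [-0.4, 0.1, -0.1]
opening: 0.0598
finger_force: 0.0
time_s: 23.9
position: [0.6001, -0.1754, 0.0225]
ee_rot: [179.9, 0.0, 90.0]
ft_force: [0.3, -0.3, 0.6]
opening: 0.0603
finger_force: 0.0
```

```bash
python3 -m handwheel '[[[0,0,0.015],[0,0,0],60],[[0,0,0.01],[0,0,0],60],[[0,0,0.004],[0,0,0],60],[[0,0,0],[0,0,0],60],[[0,0,0],[0,0,0],60],[[0,0,0],[0,0,0],60],[[0,0,0],[0,0,0],60],[[0,0,0],[0,0,0],60]]'
```

```text
time_s: 24.57
position: [0.5997, -0.1752, -0.0071]
ee_rot: [179.9, 0.0, 90.0]
ft_force: [-0.2, 0.2, -0.5]
opening: 0.0598
finger_force: 0.0
```

```bash
python3 -m handwheel '[[[0.01,0,0.002],[0,0,0],60],[[0.01,0,0],[0,0,0],60],[[0.004,0,0],[0,0,0],60],[[0.003,0,0],[0,0,0],60],[[0.002,0,0],[0,0,0],60],[[0.002,0,0],[0,0,0],60],[[0.002,0,0],[0,0,0],60],[[0.002,0,0],[0,0,0],60]]'
python3 -m handwheel '[[[0.002,0,0],[0,0,0],60],[[0.002,0,0],[0,0,0],60],[[0.002,0,0],[0,0,0],60],[[0.001,0,0],[0,0,0],60],[[0.001,0,0],[0,0,0],60],[[0,0,0],[0,0,0],60],[[0,0,0],[0,0,0],60],[[0,0,0],[0,0,0],60]]'
```

```text
time_s: 25.23
position: [0.5993, -0.1402, -0.0097]
ee_rot: [180.0, 0.0, 90.0]
ft_force: [-0.9, -1.6, 0.2]
opening: 0.0598
finger_force: 0.7
time_s: 25.9
position: [0.5991, -0.1322, -0.0098]
ee_rot: [-180.0, 0.0, 90.0]
ft_force: [-1.8, -2.1, 0.7]
opening: 0.0599
finger_force: 1.3
```

```bash
python3 -m handwheel '[[[0.001,0,0],[0,0,0],60],[[0.001,0,0],[0,0,0],60],[[0.001,0,0],[0,0,0],60],[[0,0,0],[0,0,0],60],[[0,0,0],[0,0,0],60],[[0,0,0],[0,0,0],60],[[0,0,0],[0,0,0],60],[[0,0,0],[0,0,0],60]]'
python3 -m handwheel '[[[0.001,0,0],[0,0,0],60],[[0.001,0,0],[0,0,0],60],[[0.001,0,0],[0,0,0],60],[[0,0,0],[0,0,0],60],[[0,0,0],[0,0,0],60],[[0,0,0],[0,0,0],60],[[0,0,0],[0,0,0],60],[[0,0,0],[0,0,0],60]]'
```

```text
time_s: 26.57
position: [0.5992, -0.1291, -0.0098]
ee_rot: [-180.0, 0.0, 90.0]
ft_force: [-1.5, -4.7, 0.8]
opening: 0.06
finger_force: 2.2
time_s: 27.23
position: [0.5996, -0.1275, -0.0098]
ee_rot: [179.9, 0.1, 89.9]
ft_force: [-2.2, -7.7, -0.8]
opening: 0.0602
finger_force: 3.8
```

```bash
python3 -m handwheel '[[[0.001,0,0],[0,0,0],60],[[0,0,0],[0,0,0],60],[[0.001,0,0],[0,0,0],60],[[0,0,0],[0,0,0],60],[[0,0,0],[0,0,0],60],[[0,0,0],[0,0,0],60],[[0,0,0],[0,0,0],60],[[0,0,0],[0,0,0],60]]'
python3 -m handwheel '[[[-0.005,0,0],[0,0,0],60],[[-0.01,0,0],[0,0,0],60],[[-0.02,0,0],[0,0,0],60],[[-0.01,0,-0.02],[0,0,0],60],[[0,0,-0.035],[0,0,0],60],[[0,0.0,-0.035],[0,0,0],60],[[0,-0.04,0],[0,0,0],60],[[0,-0.04,0],[0,0,0],60]]'
python3 -m handwheel '[[[0,-0.04,0],[0,0,0],60],[[0,-0.04,0],[0,0,0],60],[[0,-0.03,0],[0,0,0],60],[[0,-0.03,0],[0,0,0],60],[[0,0,0],[0,0,0],60],[[0,0,0],[0,0,0],60],[[0,0,0],[0,0,0],60],[[0,0,0],[0,0,0],60]]'
python3 - <<'E'
from h import *
p=cam("side"); t=cam("top")
cv2.imwrite('pics/side7.png',p["color"]);cv2.imwrite('pics/top7.png',t["color"])
a=cv2.resize(p['color'][180:255,235:310],(400,400),interpolation=cv2.INTER_CUBIC)
b=cv2.resize(t['color'][145:220,220:295],(400,400),interpolation=cv2.INTER_CUBIC)
cv2.imwrite('pics/st7.png',np.hstack([a,b]))
E
```

```text
time_s: 27.9
position: [0.5996, -0.1275, -0.0097]
ee_rot: [179.9, 0.3, 89.9]
ft_force: [-0.5, -10.9, -1.6]
opening: 0.06
finger_force: 6.0
time_s: 28.57
position: [0.5228, -0.1694, 0.0843]
ee_rot: [179.5, 0.1, 90.1]
ft_force: [-1.2, 0.0, -0.1]
opening: 0.0606
finger_force: 0.0
time_s: 29.23
position: [0.3806, -0.169, 0.0807]
ee_rot: [179.9, -0.0, 90.0]
ft_force: [-0.5, -0.0, -0.2]
opening: 0.06
finger_force: 0.0
```

View pics/st7.png

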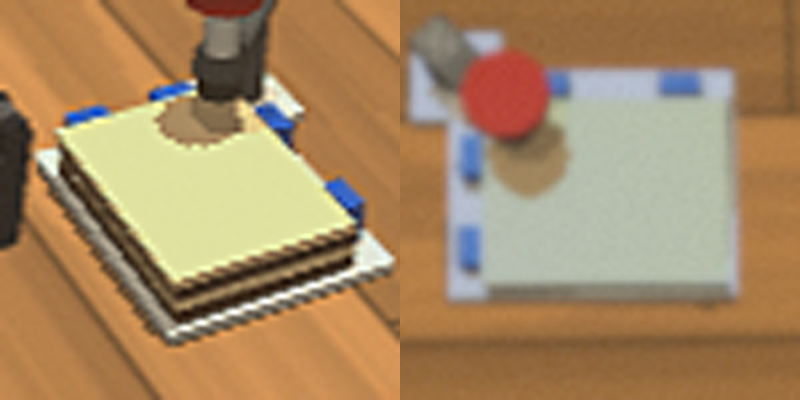

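The boards now look flush: side-view edges align, and in the top view the board edges meet the blue blocks. I'll do one confirming x push in case the y push dragged the boards.

```bash
python3 -m handwheel '[[[0.0285,0.029,0],[0,0,-0.0385],60],[[0,0,0],[0,0,-0.0385],60],[[0,0,0],[0,0,-0.0385],60],[[0,0,0],[0,0,-0.0385],60],[[0,0,0],[0,0,-0.0385],60],[[0,0,0],[0,0,-0.0385],60],[[0,0,0],[0,0,-0.0385],60],[[0,0,0],[0,0,-0.0385],60]]'
python3 -m handwheel '[[[0,0,0],[0,0,-0.0385],60],[[0,0,0],[0,0,-0.0385],60],[[0,0,0],[0,0,-0.0385],60],[[0,0,0],[0,0,-0.0385],60],[[0,0,0],[0,0,-0.038],60],[[-0.029,0.0285,0],[0,0,0],60],[[-0.029,0.0285,0],[0,0,0],60],[[-0.029,0.0285,0],[0,0,0],60]]'
python3 -m handwheel '[[[0,0,0.03],[0,0,0],60],[[0,0,0.03],[0,0,0],60],[[0,0,0.025],[0,0,0],60],[[0,0,0],[0,0,0],60],[[0,0,0],[0,0,0],60],[[0,0,0],[0,0,0],60],[[0,0,0],[0,0,0],60],[[0,0,0],[0,0,0],60]]'
```

```text
time_s: 30.0
position: [0.4091, -0.1402, 0.08]
ee_rot: [180.0, -0.0, 145.8]
ft_force: [-1.1, -0.6, 0.1]
opening: 0.06
finger_force: 0.0
time_s: 30.67
position: [0.497, -0.054, 0.0801]
ee_rot: [180.0, 0.0, 179.9]
ft_force: [0.8, -1.0, 0.8]
opening: 0.0599
finger_force: 0.0
time_s: 31.33
position: [0.4971, -0.0555, -0.0026]
ee_rot: [-180.0, 0.3, 180.0]
ft_force: [0.1, -0.6, -0.2]
opening: 0.06
finger_force: 0.0
```

```bash
python3 -m handwheel '[[[-0.01,0,0.004],[0,0,0],60],[[-0.01,0,0],[0,0,0],60],[[-0.01,0,0],[0,0,0],60],[[-0.004,0,0],[0,0,0],60],[[-0.002,0,0],[0,0,0],60],[[-0.001,0,0],[0,0,0],60],[[0,0,0],[0,0,0],60],[[0,0,0],[0,0,0],60]]'
python3 -m handwheel '[[[-0.001,0,0],[0,0,0],60],[[-0.001,0,0],[0,0,0],60],[[-0.001,0,0],[0,0,0],60],[[-0.001,0,0],[0,0,0],60],[[0,0,0],[0,0,0],60],[[0,0,0],[0,0,0],60],[[0,0,0],[0,0,0],60],[[0,0,0],[0,0,0],60]]'
```

```text
time_s: 32.0
position: [0.5319, -0.0549, -0.0089]
ee_rot: [180.0, -0.0, 180.0]
ft_force: [0.2, 0.4, -0.1]
opening: 0.0599
finger_force: 0.0
time_s: 32.67
position: [0.5362, -0.055, -0.0088]
ee_rot: [180.0, -0.0, 180.0]
ft_force: [0.0, 0.1, -0.6]
opening: 0.0603
finger_force: 0.0
```

```bash
python3 -m handwheel '[[[-0.001,0,0],[0,0,0],60],[[-0.001,0,0],[0,0,0],60],[[-0.001,0,0],[0,0,0],60],[[0,0,0],[0,0,0],60],[[0,0,0],[0,0,0],60],[[0,0,0],[0,0,0],60],[[0,0,0],[0,0,0],60],[[0,0,0],[0,0,0],60]]'
python3 -m handwheel '[[[-0.001,0,0],[0,0,0],60],[[-0.001,0,0],[0,0,0],60],[[0,0,0],[0,0,0],60],[[0,0,0],[0,0,0],60],[[0,0,0],[0,0,0],60],[[0,0,0],[0,0,0],60],[[0,0,0],[0,0,0],60],[[0,0,0],[0,0,0],60]]'
```

```text
time_s: 33.33
position: [0.5393, -0.055, -0.0088]
ee_rot: [180.0, 0.0, 180.0]
ft_force: [0.1, 0.2, -1.0]
opening: 0.0601
finger_force: 0.0
time_s: 34.0
position: [0.5398, -0.0549, -0.009]
ee_rot: [180.0, -0.2, 180.0]
ft_force: [-4.4, 0.7, 3.8]
opening: 0.0598
finger_force: 2.5
```

```bash
python3 -m handwheel '[[[-0.001,0,0],[0,0,0],60],[[0,0,0],[0,0,0],60],[[-0.001,0,0],[0,0,0],60],[[0,0,0],[0,0,0],60],[[0,0,0],[0,0,0],60],[[0,0,0],[0,0,0],60],[[0,0,0],[0,0,0],60],[[0,0,0],[0,0,0],60]]'
python3 -m handwheel '[[[0.005,0,0],[0,0,0],60],[[0.01,0,0],[0,0,0],60],[[0.015,0,0],[0,0,0],60],[[0.015,0,0],[0,0,0],30],[[0.01,0,-0.035],[0,0,0],0],[[0,0,-0.04],[0,0,0],0],[[0,0,-0.04],[0,0,0],0],[[0,0,-0.04],[0,0,0],0]]'
python3 - <<'E'
from h import *
from m import blobs
p=cam("side"); t=cam("top")
cv2.imwrite('pics/side8.png',p["color"]);cv2.imwrite('pics/top8.png',t["color"])
for s,c in blobs(p,(0,200,120),(4,255,255)): print("red",s,c.round(1),ray(p,c,.114).round(4))
for q in (p,t):
  for l in ctrl.landmark_of("knob_top",q)[:1]: print(l["p"],l["point"],ray(q,l["point"],.116).round(4))
def blk(a,x,y,w): return cv2.resize(a[y:y+w,x:x+w],(400,400),interpolation=cv2.INTER_CUBIC)
cv2.imwrite('pics/st8.png',np.hstack([blk(p["color"],235,180,75),blk(t["color"],220,145,75)]))
print(ctrl.get_obs()["position"])
E
```

```text
time_s: 34.67
position: [0.5398, -0.0549, -0.0091]
ee_rot: [180.0, -0.5, 180.0]
ft_force: [-10.4, -0.1, 6.7]
opening: 0.0601
finger_force: 5.3
time_s: 35.33
position: [0.4875, -0.0548, 0.1477]
ee_rot: [180.0, 0.0, 180.0]
ft_force: [1.1, -0.2, 0.5]
opening: 0.0003
finger_force: 0.0
red [ 49  54  30   9 120] [60.3 59. ] [[0.2033 1.3133 0.114 ]]
red [170 104  22  15 124] [179.2 110.5] [[0.529  0.4995 0.114 ]]
red [188 110  10   8  30] [193.4 113.5] [[0.5649 0.4551 0.114 ]]
red [269 171  16   9 110] [276.5 175.4] [[ 0.6337 -0.0032  0.114 ]]
0.53 [276.8, 171.2] [[0.6429 0.0119 0.116 ]]
0.73 [238.2, 162.8] [[ 0.6321 -0.003   0.116 ]]
[ 0.48923059 -0.05519888  0.14807375]
```

View pics/st8.png

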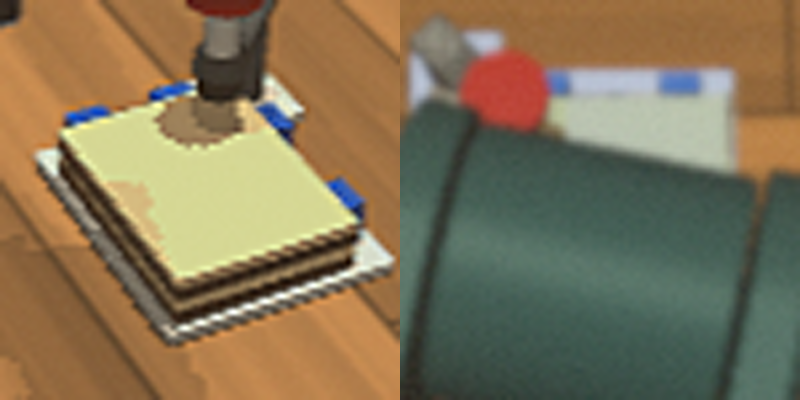

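The stack is flush and both pushes ended on hard stops. Next is the knob: the contact geometry and both cameras agree on about (0.633, −0.004).

```bash
python3 -m handwheel '[[[-0.0288,0.0102,0],[0,0,0],0],[[-0.0288,0.0102,0],[0,0,0],0],[[-0.0288,0.0102,0],[0,0,0],0],[[-0.0288,0.0102,0],[0,0,0],0],[[-0.0288,0.0102,0],[0,0,0],0],[[0,0,0.014],[0,0,0],0],[[0,0,0.01],[0,0,0],0],[[0,0,0],[0,0,0],0]]'
python3 -m handwheel '[[[0,0,0.002],[0,0,0],0],[[0,0,0.002],[0,0,0],0],[[0,0,0.002],[0,0,0],0],[[0,0,0.002],[0,0,0],0],[[0,0,0.002],[0,0,0],0],[[0,0,0],[0,0,0],0],[[0,0,0],[0,0,0],0],[[0,0,0],[0,0,0],0]]'
```

```text
time_s: 36.2
position: [0.6291, -0.0037, 0.1161]
ee_rot: [179.9, -0.6, 180.0]
ft_force: [0.0, 0.9, -0.9]
opening: 0.0001
finger_force: 0.0
time_s: 36.87
position: [0.6324, -0.0041, 0.1125]
ee_rot: [180.0, 0.0, 180.0]
ft_force: [0.1, 1.2, -0.5]
opening: 0.0001
finger_force: 0.0
```

```bash
python3 -m handwheel '[[[0,0,0.001],[0,0,0],0],[[0,0,0.001],[0,0,0],0],[[0,0,0.001],[0,0,0],0],[[0,0,0.001],[0,0,0],0],[[0,0,0],[0,0,0],0],[[0,0,0],[0,0,0],0],[[0,0,0],[0,0,0],0],[[0,0,0],[0,0,0],0]]'
python3 -m handwheel '[[[0,0,0.001],[0,0,0],0],[[0,0,0.001],[0,0,0],0],[[0,0,0.001],[0,0,0],0],[[0,0,0.001],[0,0,0],0],[[0,0,0],[0,0,0],0],[[0,0,0],[0,0,0],0],[[0,0,0],[0,0,0],0],[[0,0,0],[0,0,0],0]]'
```

```text
time_s: 37.53
position: [0.6323, -0.004, 0.1083]
ee_rot: [180.0, 0.0, 180.0]
ft_force: [0.1, -1.1, 0.2]
opening: 0.0002
finger_force: 0.0
time_s: 38.2
position: [0.6323, -0.004, 0.1043]
ee_rot: [180.0, 0.0, 180.0]
ft_force: [0.3, 0.0, 0.3]
opening: -0.0
finger_force: 0.0
```

```bash
python3 -m handwheel '[[[0,0,0.001],[0,0,0],0],[[0,0,0.001],[0,0,0],0],[[0,0,0.001],[0,0,0],0],[[0,0,0.001],[0,0,0],0],[[0,0,0],[0,0,0],0],[[0,0,0],[0,0,0],0],[[0,0,0],[0,0,0],0],[[0,0,0],[0,0,0],0]]'
python3 -m handwheel '[[[0,0,0.001],[0,0,0],0],[[0,0,0.001],[0,0,0],0],[[0,0,0.001],[0,0,0],0],[[0,0,0.001],[0,0,0],0],[[0,0,0],[0,0,0],0],[[0,0,0],[0,0,0],0],[[0,0,0],[0,0,0],0],[[0,0,0],[0,0,0],0]]'
python3 -m handwheel '[[[0,0,0.001],[0,0,0],0],[[0,0,0.001],[0,0,0],0],[[0,0,0.001],[0,0,0],0],[[0,0,0.001],[0,0,0],0],[[0,0,0],[0,0,0],0],[[0,0,0],[0,0,0],0],[[0,0,0],[0,0,0],0],[[0,0,0],[0,0,0],0]]'
```

```text
time_s: 38.87
position: [0.6323, -0.004, 0.1004]
ee_rot: [180.0, 0.0, 180.0]
ft_force: [-0.4, -0.1, 0.9]
opening: 0.0002
finger_force: 0.7
time_s: 39.53
position: [0.6323, -0.0041, 0.0963]
ee_rot: [180.0, 0.0, 180.0]
ft_force: [-0.4, -0.5, 1.5]
opening: 0.0
finger_force: 0.8
time_s: 40.2
position: [0.6323, -0.004, 0.0923]
ee_rot: [180.0, 0.0, 180.0]
ft_force: [-1.0, -0.0, 2.2]
opening: -0.0
finger_force: 0.9
```

```bash
python3 -m handwheel '[[[0,0,0.001],[0,0,0],0],[[0,0,0.001],[0,0,0],0],[[0,0,0.001],[0,0,0],0],[[0,0,0.001],[0,0,0],0],[[0,0,0],[0,0,0],0],[[0,0,0],[0,0,0],0],[[0,0,0],[0,0,0],0],[[0,0,0],[0,0,0],0]]'
python3 -m handwheel '[[[0,0,0.001],[0,0,0],0],[[0,0,0.001],[0,0,0],0],[[0,0,0.001],[0,0,0],0],[[0,0,0.001],[0,0,0],0],[[0,0,0],[0,0,0],0],[[0,0,0],[0,0,0],0],[[0,0,0],[0,0,0],0],[[0,0,0],[0,0,0],0]]'
python3 -c "
from station import ctrl
for i in range(6):
    ctrl.read_camera('side'); o=ctrl.get_obs(); print(o['position'][2].round(4),o['ft_force'].round(2))"
```

```text
time_s: 40.87
position: [0.6324, -0.004, 0.0884]
ee_rot: [180.0, 0.0, 180.0]
ft_force: [-1.2, 0.4, 1.9]
opening: 0.0003
finger_force: 1.6
time_s: 41.53
position: [0.6324, -0.0041, 0.0849]
ee_rot: [-180.0, 0.0, 180.0]
ft_force: [-2.6, -0.1, 5.7]
opening: 0.0003
finger_force: 3.0
0.0849 [-1.36  0.09  5.11]
0.0849 [-1.39  0.6   6.42]
0.0849 [-1.54  0.22  6.79]
0.0849 [-1.66 -1.02  6.28]
0.0849 [-2.25 -0.07  5.6 ]
0.0849 [-2.21 -0.43  5.97]
```

```bash
python3 -m handwheel '[[[0,0,0.001],[0,0,0],0],[[0,0,0.001],[0,0,0],0],[[0,0,0.001],[0,0,0],0],[[0,0,0.001],[0,0,0],0],[[0,0,0.001],[0,0,0],0],[[0,0,0.001],[0,0,0],0],[[0,0,0.001],[0,0,0],0],[[0,0,0],[0,0,0],0]]'
python3 -c "
from station import ctrl
import numpy as np
L=[]
for i in range(16):
    ctrl.read_camera('side'); o=ctrl.get_obs(); L.append(np.r_[o['position'],o['ft_force']])
print(np.mean(L,0).round(4))"
```

```text
time_s: 42.5
position: [0.6326, -0.004, 0.0791]
ee_rot: [-180.0, 0.1, 180.0]
ft_force: [-4.2, 0.8, 10.3]
opening: -0.0002
finger_force: 5.3
[ 6.3260e-01 -4.0000e-03  7.9400e-02 -3.6671e+00  3.5570e-01  1.0210e+01]
```

```bash
python3 -m handwheel '[[[0.0005,0,0.001],[0,0,0],0],[[0.0005,0,0.001],[0,0,0],0],[[0,0,0.001],[0,0,0],0],[[0,0,0],[0,0,0],0],[[0,0,0],[0,0,0],0],[[0,0,0],[0,0,0],0],[[0,0,0],[0,0,0],0],[[0,0,0],[0,0,0],0]]'
python3 - <<'E'
from h import *
L=[]
for i in range(16):
    p=ctrl.read_camera('side'); o=ctrl.get_obs(); L.append(np.r_[o['position'],o['ft_force']])
print(np.mean(L,0).round(4))
cv2.imwrite('pics/s9.png',cv2.resize(p["color"][140:255,220:335],(600,600),interpolation=cv2.INTER_CUBIC))
E
```

```text
time_s: 43.97
position: [0.6325, -0.004, 0.0773]
ee_rot: [-180.0, 0.2, 180.0]
ft_force: [-3.8, 1.0, 11.0]
opening: -0.0002
finger_force: 6.0
[ 6.32500e-01 -4.00000e-03  7.73000e-02 -2.90180e+00  1.50100e-01
  1.19241e+01]
```

View pics/s9.png

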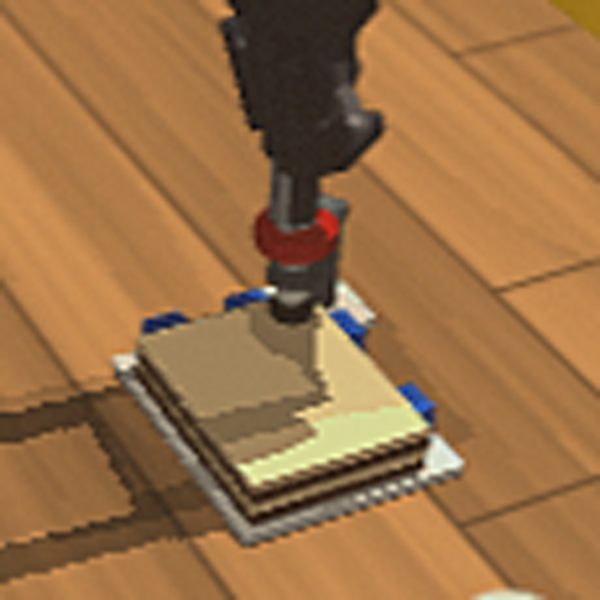

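The closed fingers press the knob (crop 295,235) with 11.9 N, the foot is on the stack (crop 293,310), and the stack is flush against both stops. I'm handing in.

```bash
python3 -c "
from station import ctrl
print(ctrl.sign_off())"
```

```text
the job is handed in; nothing more can be done
None
```

The four boards look flush in the camera images and were pushed to a hard stop against the blue stops on both sides. The arm is still holding the knob down with about 12 N, which should clamp the stack with about 10 N. The job was handed in at about 45 s of the 64 s allowed, and the wheel, jar and spreader were left alone.

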